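# Clear the pliers off the test enclosure and hold its lid open at 60 degrees

## Task

First take the pliers that were left on the clear lid of the test enclosure and lay them, without dropping them, flat in the steel tool tray beside the screwdriver. Then raise the lid by its front grab bar to 60 degrees from closed and keep holding it there so that a colleague can change the board inside: the lid falls shut by itself, so never let it drop, and finish with the gripper still holding it open at 60 degrees. Leave everything else on the bench where it is.

Things in the scene. Friction and masses are not known exactly. Their poses are not given: they have to be found in the camera images.
- pliers: combination pliers lying flat across the clear lid, 160 long, 11 thick, about 170 g. Origin: underside below the pivot; x points to the jaws (tips 48 ahead of the origin), the two blue handles run back to 112 behind it and are 49 apart over their outsides. The flat-sided steel head at the pivot is 30 long (along x) and 20 wide (along y): grip it there, near the balance point
- tray: open steel tool tray fixed to the bench, 240 (x) x 160 (y) x 20 high, walls and floor 3 thick; it stands to the left or to the right of the enclosure. Origin: centre of its underside. The screwdriver lies along its +y long side, the -y side of its floor is free
- enclosure: bench safety test enclosure, fixed: grey steel tub 200 (x) x 260 (y) x 85 high, with a green board inside. Origin: centre of its underside; its front (sockets) faces its own -x, the lid's hinge lies along y at its rear, at x = +104, 85 up
- lid (a joint): angle of the lid in rad: 0 closed, grows as the front edge rises, stop at 1.40; 60 degrees is 1.047. The lid is a 260 x 200 clear sheet on an aluminium frame, 0.45 to 0.65 kg, nearly free hinge: it falls shut from any angle. Its upper face is flat, 98 above the bench when shut
- lid_hinge (a point): middle of the hinge axis of the lid, at the enclosure's rear rim, 85 above the bench; the axis runs along the enclosure's y
- lid_handle (a point): centre of the lid's steel grab bar: smooth round bar 11 thick (can turn between the fingers as the lid rises), 130 long along the enclosure's y, 46 in front of the lid's front edge in the plane of the lid, on a post at each end (118 free between them); 250 from the hinge axis in the lid's plane and 4 above it across the plane: 89 above the bench when shut. Tub front 45 behind the bar when shut
- screwdriver: bystander: screwdriver, 170 long, black handle about 26 thick, lying in the tray along its +y side. Origin: underside
- cutters: bystander: small blue-handled side cutters, 119 long, flat on the bench mat near the robot
- board: bystander: dark circuit board 70 x 90 with white LEDs, 17 high, flat on the mat in front of the enclosure
- tin: bystander: brass tip-cleaner tin, diameter 72, 40 high, on the mat near the robot
- reel: bystander: reel of solder standing on end to the far left, diameter 65, 46 high
- meter: bystander: handheld multimeter 150 x 75 x 34 lying on its back to the far right
- pen: bystander: marker pen 130 long, 13 thick, lying on the bench at the far left
- ironstand: bystander, fixed: soldering-iron stand, base 170 (x) x 95 (y), with the iron's handle leaning up towards the robot to about 180 high; on the side of the enclosure where the tray is not. Origin: centre of the underside

How it is judged:
By the outcome, as a careful person would: the job done as asked, in the order asked, and still so for the second after the job is handed in, while the arm keeps its last pose, push and grip.
It also fails if it takes over 64 s, if anything falls off the work surface, if the arm or the gripper's body presses on something with over 40 N, if the wrist force passes 120 N, or if a joint passes its speed limit or range.

## Robot

A 6-joint arm with a two-finger parallel gripper is mounted at the origin on the work surface. World frame = base frame: x ahead of the robot, y to its left, z up, the work surface at z = 0. Lengths are in m, angles in degrees, forces in N, time in s.
With the tool pointing down it reaches from about 0.275 to 1 m from the base axis. Payload 8.4 kg.
Tool frame: the origin (TCP) lies midway between the tips of the shut fingers; the grasp point (between the pads) lies 19 mm behind it; z points along the fingers, y is the line along which they close (so a half turn about z gives the same grasp; the last joint's range is limited). The gripper opens to 85 mm and grips with 20 to 120 N. Pads are 22 mm wide; open, the fingers measure 114 mm over their backs; the gripper's body (76 mm by 85 mm) begins 54 mm behind the grasp point. The pads swing forward as they close: fully open they stand 13 mm farther back than shut.
Start: joints at [-74.278, 20.225, 93.587, -0, 66.188, -0.138], TCP at [0.171, -0.601, 0.231] pointing down, gripper open.
Joint ranges: [-150.9, 150.9], [-52.94, 120.26], [3.33, 152.33], [-74.26, 254.26], [0, 154.13], [-172.89, 172.89]. Speed limits (degrees/s): [127.2, 127.2, 159.86, 180, 180, 180].

## Interface

Orientations are given as a 3x3 rotation matrix whose columns are the frame's x, y, z axes.
In Python, from bench import env gives the robot as it stands.
- The arm moves only by the shell command python3 inch.py 'ROWS' [OPENING] [FORCE]. ROWS is a JSON list that holds a single list of rows (three levels of brackets), with 1 to 10 rows, each of 4 numbers: dx, dy, dz in shares of 1 m (1.0 is 1 m), then a turn about the tool's z in shares of 360 degrees (1.0 is 360 degrees); each row is the pose to reach, as a shift and turn from the pose commanded when the command began, along the tool's axes at that moment; what a row does not reach only later rows make up. A row lasts 1/10 s, in which the tool goes at most 0.05 m and 8.59 degrees, less where a joint would pass 70% of its speed; a pose out of reach is approached as far as the arm can. OPENING is the opening from 0.0 (shut) to 1.0 (fully open), set as the command begins (- or left out keeps the last). The fingers move at their own pace and stop on an object; FORCE is the grip in N (left out, the last holds). Time passes only in rows, so rows that do not move let the fingers close. It prints the time, the measured TCP pose, the force, the opening and the grip force at its end. Shift and turn numbers lie between -1 and 1, and a call with a number outside is refused. Input that does not fit is refused with a message, and nothing moves.
- env.get_state(): the state, without advancing time (a new reading comes with each control period).
- env.get_image(name): name is "scene" or "top" or "wrist"; returns a dict with "pixels" (384x512x3 uint8, red, green, blue), "intrinsics" (3x3 intrinsics, pixels), "R" (3x3) and "t" (3): a world point X has camera coordinates R X + t. Camera axes: x right, y down, z forward; pixel columns grow to the right and rows downward; lengths in m; the calibration is good to about 2 mm. A picture is of the moment at which its call begins. There is no depth.
- env.hand_in(): hands the job in; it is judged then, once.
The state is a dict: "time": time; "joint_pos": joint angles; "joint_velocities": joint speeds; "tau": joint torques, N m; "tool_pos": TCP position; "orientation": TCP orientation; "ft_force": force on the tool from outside, world axes, zero at the start; "torque": the same for the moment, N m; "finger_gap": opening from 0.0 (shut) to 1.0 (fully open); "grip_force": force on a finger pad.
Only numpy, scipy, OpenCV 4.12 (cv2) and the standard library are available. Lean on these libraries where they do the work, as an engineer would, in place of code of your own. Each camera call takes 0.05 s, during which the arm holds its last target. There are 200 camera calls.

## Working session

There is one attempt and no reset: what is moved stays moved. The work goes in short steps, Python scripts to look and compute and a shell command to move; the robot and the scene stay as the last step left them, time stands still between calls to the robot, and variables do not carry over. Pictures are saved under pics/ and viewed, at most 10 in all, crops included, and the job is handed in when it is done.

```bash
ls; mkdir -p pics; python3 - <<'E'
from bench import env
import cv2,json,numpy as np
s=env.get_state();print(s['time'],s['tool_pos'],s['orientation'],s['finger_gap'])
for n in("scene","top"):
    d=env.get_image(n);cv2.imwrite(f"pics/{n}0.png",cv2.resize(d["pixels"][:,:,::-1],(800,600),interpolation=cv2.INTER_CUBIC))
    np.savez(f"cam_{n}0.npz",**{k:np.array(d[k]) for k in("intrinsics","R","t","pixels")})
    print(n,d["intrinsics"],-np.array(d["R"]).T@d["t"])
E
```

```text
bench.py
inch.py
pics
0.0 [ 0.17066837 -0.6007402   0.23056085] [[ 9.61944642e-01  2.73244181e-01 -3.51549822e-04]
 [ 2.73244406e-01 -9.61943720e-01  1.33184385e-03]
 [ 2.57474373e-05 -1.37721908e-03 -9.99999051e-01]] 0.9987452367450527
scene [[442.03245333   0.         259.03891958]
 [  0.         442.03245333 194.48084919]
 [  0.           0.           1.        ]] [1.08915451 0.37731627 1.01076475]
top [[481.11797153   0.         256.34984208]
 [  0.         481.11797153 177.3672697 ]
 [  0.           0.           1.        ]] [0.40596139 0.03666424 1.37925295]
```

View pics/scene0.png

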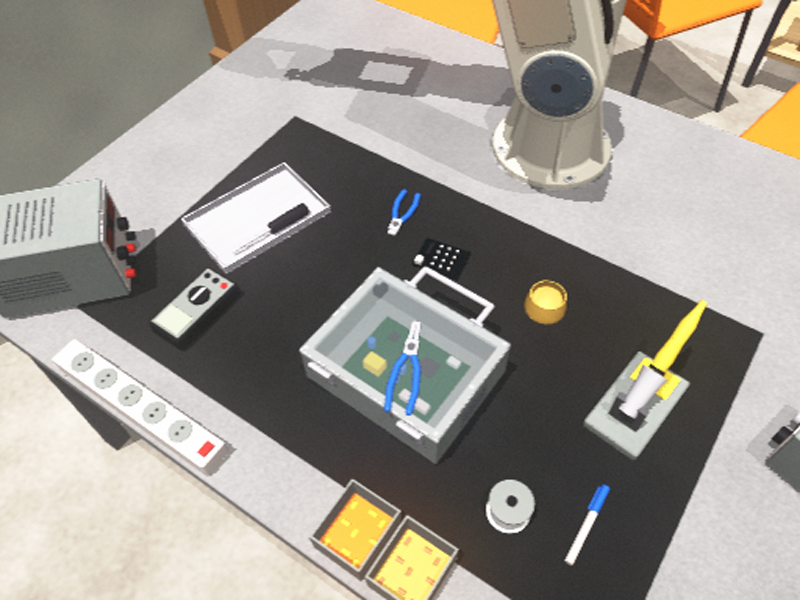

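View pics/top0.png

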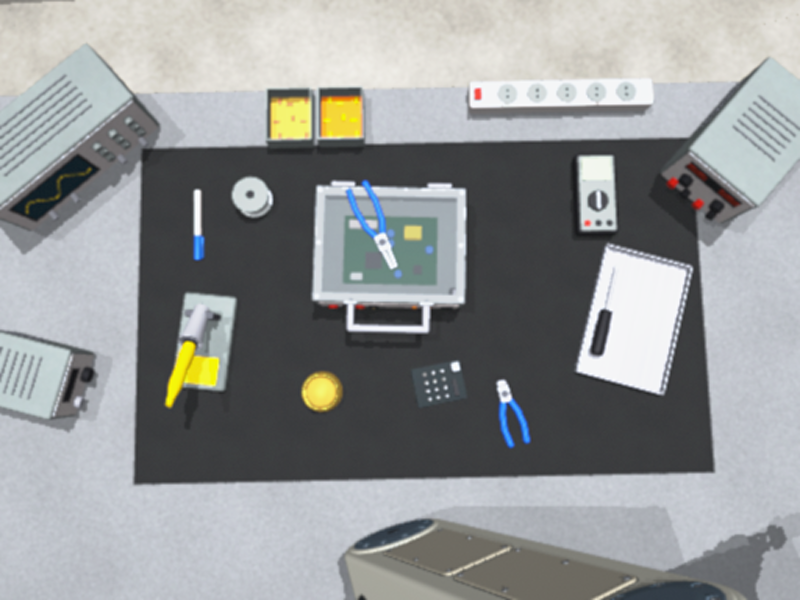

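The top view shows the pliers' pivot at about (383,243), the grab bar at (349..428,330), and the tray on the right with corners at (607,243), (692,264), (664,394) and (577,374). Next I'll enlarge the crops.

```bash
cat > h.py <<'E'
import numpy as np,cv2
from scipy.optimize import least_squares
def load(f): return dict(np.load(f))
def ray(c,p):
    d=c['R'].T@np.linalg.solve(c['intrinsics'],[p[0],p[1],1.]);return -c['R'].T@c['t'],d/np.linalg.norm(d)
def tri(*cp):
    A=np.zeros((3,3));b=np.zeros(3)
    for c,p in cp:
        o,d=ray(c,p);P=np.eye(3)-np.outer(d,d);A+=P;b+=P@o
    x=np.linalg.solve(A,b);return x,[np.linalg.norm((np.eye(3)-np.outer(ray(c,p)[1],ray(c,p)[1]))@(x-ray(c,p)[0])) for c,p in cp]
def atz(c,p,z):
    o,d=ray(c,p);return o+d*(z-o[2])/d[2]
E
python3 - <<'E'
from h import *
t=load('cam_top0.npz')['pixels'];s=load('cam_scene0.npz')['pixels']
def crop(im,x,y,w,h,k):return cv2.resize(im[y:y+h,x:x+w,::-1],None,fx=k,fy=k,interpolation=cv2.INTER_CUBIC)
a=np.hstack([crop(t,190,110,100,110,4),crop(s,240,165,100,110,4)])
cv2.imwrite('pics/c1.png',a)
b=np.hstack([crop(t,360,150,100,110,4),crop(s,115,100,100,110,4)])
cv2.imwrite('pics/c2.png',b)
E
```

```text
(no output)
```

View pics/c1.png

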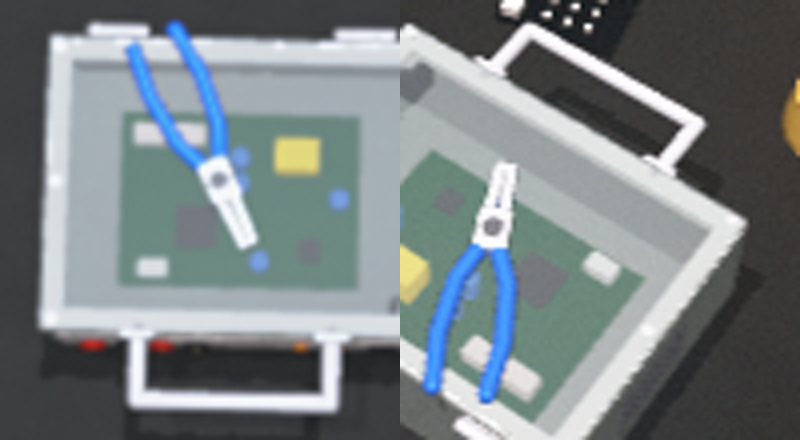

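View pics/c2.png

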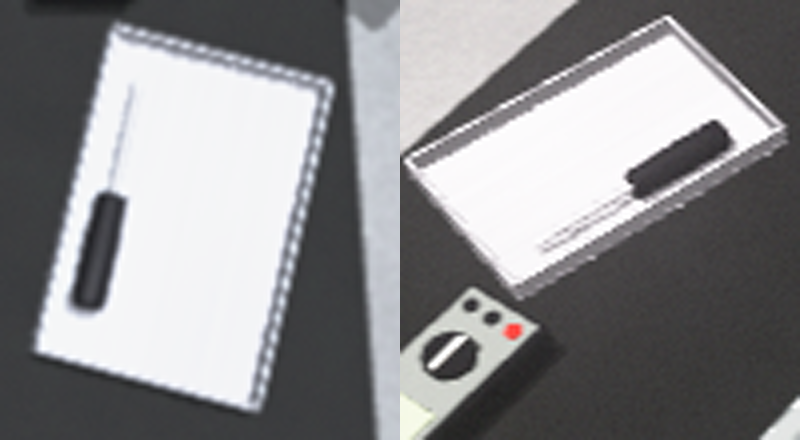

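Crop 1 shows the pivot at (218,180) in the top view and (93,227) in the scene view, with the bar corners clear in both. Crop 2 shows the four tray rim corners in both views, with the screwdriver along the left (+y) side. Now to triangulate.

```bash
python3 - <<'E'
from h import *
T=load('cam_top0.npz');S=load('cam_scene0.npz')
k=4
def tp(x,y,o):return ((x+.5)/k-.5+o[0],(y+.5)/k-.5+o[1])
P={'pivot':((218,180),(93,227)),'tip':((249,245),(108,165)),'hL':((135,48),(87,397)),'hL2':((135,48),(32,388)),'hR':((176,26),(32,388)),'barR':((333,402),(130,32)),'barL':((135,402),(300,125))}
for n,(a,b) in P.items():
    print(n,*tri((T,tp(*a,(190,110))),(S,tp(*b,(240,165)))))
Q=[((37,350),(384,130)),((255,408),(268,17)),((115,22),(120,297)),((332,82),(8,160))]
for a,b in Q: print('tray',*tri((T,tp(*a,(360,150))),(S,tp(*b,(115,100)))),atz(T,tp(*a,(360,150)),.02))
for a in((105,250),(85,305),(120,192),(130,90)): print('screw',atz(T,tp(*a,(360,150)),.014))
for p in ((316,187),(465,187),(467,303),(313,303)): print('lid',atz(T,(p[0]/1.5625,p[1]/1.5625),.098))
E
```

```text
pivot [0.63071007 0.06599097 0.1074104 ] [np.float64(0.0013796725056550857), np.float64(0.0013796725056549495)]
tip [0.58655395 0.04672084 0.10305588] [np.float64(0.0006154274388461924), np.float64(0.0006154274388461973)]
hL [0.7234574  0.12217919 0.10050678] [np.float64(0.00016073165799209557), np.float64(0.0001607316579920867)]
hL2 [0.73047344 0.10843779 0.10573529] [np.float64(0.015882108219379732), np.float64(0.015882108219379843)]
hR [0.73735891 0.09398853 0.10379858] [np.float64(0.0001188865043345544), np.float64(0.00011888650433467015)]
barR [ 0.48095008 -0.0067036   0.08517209] [np.float64(0.00043532054765799946), np.float64(0.00043532054765799746)]
barL [0.48399211 0.12540536 0.08536821] [np.float64(0.0005964795163857994), np.float64(0.0005964795163858641)]
tray [ 0.4044581  -0.27885936  0.01239502] [np.float64(0.0007143161748814655), np.float64(0.0007143161748813937)] [ 0.40409714 -0.27648128  0.02      ]
tray [ 0.36150382 -0.42821505  0.01792396] [np.float64(0.0010563084058642146), np.float64(0.0010563084058643)] [ 0.36101044 -0.42656883  0.02      ]
tray [ 0.6363501  -0.34482676  0.00793943] [np.float64(0.002586098342214611), np.float64(0.0025860983422145876)] [ 0.63586121 -0.34368669  0.02      ]
tray [ 0.58926932 -0.49600537  0.01814384] [np.float64(0.0007545716455485761), np.float64(0.0007545716455487349)] [ 0.58948177 -0.49594468  0.02      ]
screw [ 0.47339363 -0.32943958  0.014     ]
screw [ 0.43492655 -0.31326342  0.014     ]
screw [ 0.51434357 -0.34229643  0.014     ]
screw [ 0.58734939 -0.35342908  0.014     ]
lid [0.73056854 0.18005473 0.098     ]
lid [ 0.72542196 -0.07987823  0.098     ]
lid [ 0.52232692 -0.077162    0.098     ]
lid [0.52747331 0.18623889 0.098     ]
```

Units first: turns go in shares of 360 degrees. So -7.2 degrees / 360 = -0.02.

```bash
python3 inch.py '[[[0.02, -0.016, -0.01, 0], [0.05, -0.041, -0.02, 0], [0.08, -0.066, -0.02, 0], [0.115, -0.095, -0.02, 0], [0.15, -0.124, -0.02, 0], [0.185, -0.153, -0.02, 0], [0.22, -0.182, -0.02, 0], [0.255, -0.211, -0.02, 0], [0.29, -0.24, -0.02, 0], [0.325, -0.268, -0.02, 0]]]' 0.55; python3 inch.py '[[[0.035, -0.029, 0, -0.0028], [0.07, -0.058, 0, -0.0056], [0.105, -0.087, 0, -0.0083], [0.14, -0.116, 0, -0.0111], [0.175, -0.145, 0, -0.0139], [0.21, -0.173, 0, -0.0167], [0.245, -0.202, 0, -0.0194], [0.27, -0.225, 0, -0.02], [0.29, -0.24, 0, -0.02], [0.2995, -0.2478, 0, -0.02]]]'; python3 inch.py '[[[0, 0, 0, 0], [0, 0, 0, 0], [0, 0, 0, 0]]]'
python3 - <<'E'
from bench import env
from h import *
s=env.get_state();print(s['time'],s['tool_pos'],s['orientation'],s['joint_pos'],s['finger_gap'])
d=env.get_image('wrist');np.savez("cam_w1.npz",**{k:np.array(d[k]) for k in("intrinsics","R","t","pixels")})
cv2.imwrite("pics/w1.png",cv2.resize(d["pixels"][:,:,::-1],(800,600),interpolation=cv2.INTER_CUBIC))
E
```

```text
time: 1.1
tool_pos: [0.4107, -0.2528, 0.2512]
orientation: [[0.962, 0.273, -0.0], [0.273, -0.962, 0.0], [-0.0, -0.0, -1.0]]
ft_force: [0.0, -1.3, -1.0]
finger_gap: 0.546
grip_force: 0.0
time: 2.1
tool_pos: [0.6313, 0.0675, 0.2507]
orientation: [[0.919, 0.393, -0.0], [0.393, -0.919, 0.0], [-0.0, -0.0, -1.0]]
ft_force: [0.4, -0.5, -0.5]
finger_gap: 0.548
grip_force: 0.0
time: 2.4
tool_pos: [0.6299, 0.0644, 0.2513]
orientation: [[0.921, 0.391, -0.001], [0.391, -0.921, -0.0], [-0.001, 0.0, -1.0]]
ft_force: [0.1, 0.3, -0.2]
finger_gap: 0.55
grip_force: 0.0
2.4 [0.62987128 0.06438394 0.25129009] [[ 9.20529975e-01  3.90671602e-01 -5.14604818e-04]
 [ 3.90671464e-01 -9.20530111e-01 -3.50424543e-04]
 [-6.10610147e-04  1.21534878e-04 -9.99999806e-01]] [ 5.70985377e+00  1.99677337e+01  9.13191811e+01 -1.82889219e-02
  6.87444222e+01  7.27201958e+01] 0.5501869803260524
```

View pics/w1.png

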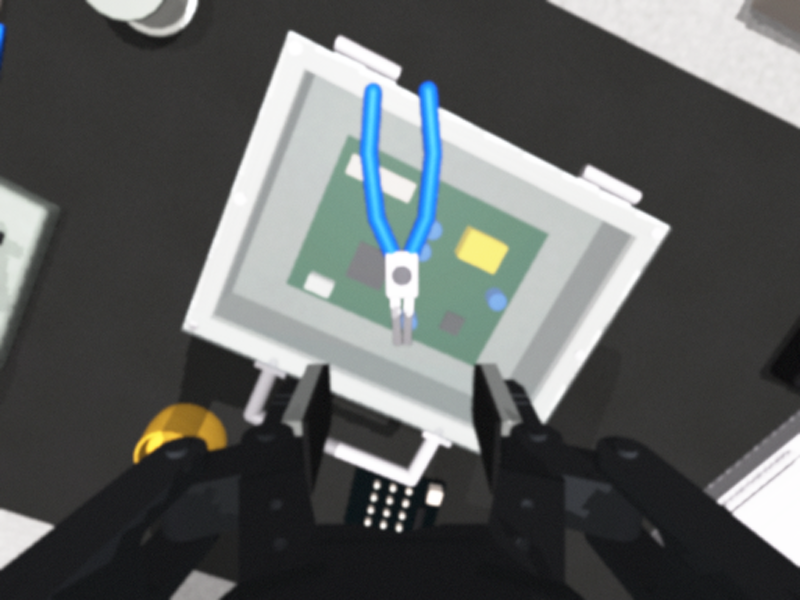

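The wrist view shows the pivot at (402,274), the tip at (402,344) and the handle ends at (373,92) and (429,89), so the pliers are aligned with the tool.

```bash
python3 - <<'E'
from h import *
T=load('cam_top0.npz');S=load('cam_scene0.npz');W=load('cam_w1.npz')
k=1.5625
w=lambda x,y:((x+.5)/k-.5,(y+.5)/k-.5)
q=lambda x,y,o:((x+.5)/4-.5+o[0],(y+.5)/4-.5+o[1])
print(tri((W,w(402,274)),(T,q(218,180,(190,110))),(S,q(93,227,(240,165)))))
for p in((402,274),(402,344),(373,92),(429,89)):print(atz(W,w(*p),.108))
c=tri((W,w(402,274)),(T,q(218,180,(190,110))))[0];print(c)
R=np.array([[.9205,.3907,0],[.3907,-.9205,0],[0,0,-1]])
print(R.T@(atz(W,w(402,274),.109)-[.62987,.06438,.25129]))
E
```

```text
(array([0.63119158, 0.06551217, 0.10685344]), [np.float64(0.0013468916934525523), np.float64(0.001996086242739779), np.float64(0.0009020819471165206)])
[0.63252606 0.0647897  0.108     ]
[0.58878371 0.04609716 0.108     ]
[0.72329721 0.12135663 0.108     ]
[0.73710665 0.0929598  0.108     ]
[0.63112082 0.06583198 0.1038065 ]
[0.002858   0.00065994 0.14229   ]
```

```bash
python3 inch.py '[[[0.001, 0, 0.02, 0], [0.002, 0, 0.045, 0], [0.002, 0, 0.07, 0], [0.002, 0, 0.095, 0], [0.002, 0, 0.115, 0], [0.002, 0, 0.13, 0], [0.002, 0, 0.14, 0], [0.002, 0, 0.146, 0], [0.002, 0, 0.15, 0], [0.002, 0, 0.15, 0]]]'; python3 inch.py '[[[0, 0, 0, 0], [0, 0, 0, 0], [0, 0, 0, 0], [0, 0, 0, 0], [0, 0, 0, 0], [0, 0, 0, 0], [0, 0, 0, 0], [0, 0, 0, 0]]]' 0 50
```

```text
time: 3.45
tool_pos: [0.6325, 0.0664, 0.1014]
orientation: [[0.92, 0.392, 0.0], [0.392, -0.92, -0.0], [0.0, 0.0, -1.0]]
ft_force: [0.2, -0.1, 0.3]
finger_gap: 0.55
grip_force: 0.0
time: 4.25
tool_pos: [0.633, 0.0664, 0.1021]
orientation: [[0.92, 0.392, 0.001], [0.392, -0.92, 0.0], [0.001, 0.0, -1.0]]
ft_force: [-0.8, 0.3, 6.3]
finger_gap: 0.214
grip_force: 47.1
```

Scaled: 33 degrees / 360 = 0.0917.

```bash
python3 inch.py '[[[0, 0, -0.005, 0], [0, 0, -0.015, 0], [0, 0, -0.03, 0], [0, 0, -0.05, 0], [0, 0, -0.075, 0], [0, 0, -0.1, 0], [0, 0, -0.12, 0], [0, 0, -0.13, 0], [0, 0, -0.135, 0], [0, 0, -0.135, 0]]]'; python3 inch.py '[[[-0.01, 0.01, 0, 0.0028], [-0.03, 0.03, 0, 0.0111], [-0.055, 0.055, 0, 0.0194], [-0.08, 0.083, 0, 0.0306], [-0.107, 0.112, 0, 0.0417], [-0.135, 0.142, 0, 0.0528], [-0.163, 0.172, 0, 0.0639], [-0.191, 0.202, 0, 0.075], [-0.219, 0.232, 0, 0.0833], [-0.247, 0.262, 0, 0.0917]]]'
```

```text
time: 5.25
tool_pos: [0.6324, 0.0664, 0.2367]
orientation: [[0.92, 0.392, 0.001], [0.392, -0.92, 0.0], [0.001, 0.0, -1.0]]
ft_force: [-0.3, 0.6, -1.6]
finger_gap: 0.215
grip_force: 46.4
time: 6.25
tool_pos: [0.5057, -0.2731, 0.2352]
orientation: [[0.984, -0.176, -0.002], [-0.176, -0.984, 0.001], [-0.002, -0.0, -1.0]]
ft_force: [0.5, 0.4, -2.3]
finger_gap: 0.218
grip_force: 46.4
```

Scaled: 6.4 degrees / 360 = 0.0178.

```bash
python3 inch.py '[[[-0.005, 0.03, 0, 0.0056], [-0.011, 0.06, 0, 0.0111], [-0.016, 0.09, 0, 0.0139], [-0.021, 0.115, 0, 0.0167], [-0.025, 0.132, 0, 0.0178], [-0.0264, 0.14, 0.01, 0.0178], [-0.0264, 0.1435, 0.03, 0.0178], [-0.0264, 0.1435, 0.05, 0.0178], [-0.0264, 0.1435, 0.07, 0.0178], [-0.0264, 0.1435, 0.08, 0.0178]]]'; python3 inch.py '[[[0, 0, 0, 0], [0, 0, 0, 0], [0, 0, 0, 0]]]'
python3 - <<'E'
from bench import env
from h import *
s=env.get_state();print(s['time'],s['tool_pos'])
for n in('scene','top','wrist'):
    d=env.get_image(n);np.savez(f"cam_{n}2.npz",**{k:np.array(d[k]) for k in("intrinsics","R","t","pixels")})
a=load('cam_scene2.npz')['pixels'][90:230,90:230];b=load('cam_wrist2.npz')['pixels']
cv2.imwrite("pics/p2.png",np.hstack([cv2.resize(a,(384,384),interpolation=cv2.INTER_CUBIC),cv2.resize(b[:,64:448],(384,384))])[:,:,::-1])
E
```

```text
time: 7.25
tool_pos: [0.4559, -0.4066, 0.1535]
orientation: [[0.96, -0.281, -0.003], [-0.281, -0.96, 0.003], [-0.003, -0.002, -1.0]]
ft_force: [0.1, -0.1, -1.5]
finger_gap: 0.215
grip_force: 46.5
time: 7.55
tool_pos: [0.4576, -0.4085, 0.1573]
orientation: [[0.96, -0.281, 0.001], [-0.281, -0.96, -0.001], [0.001, 0.001, -1.0]]
ft_force: [-0.5, 0.5, -2.1]
finger_gap: 0.213
grip_force: 46.5
7.55 [ 0.45760515 -0.40848331  0.15727756]
```

View pics/p2.png

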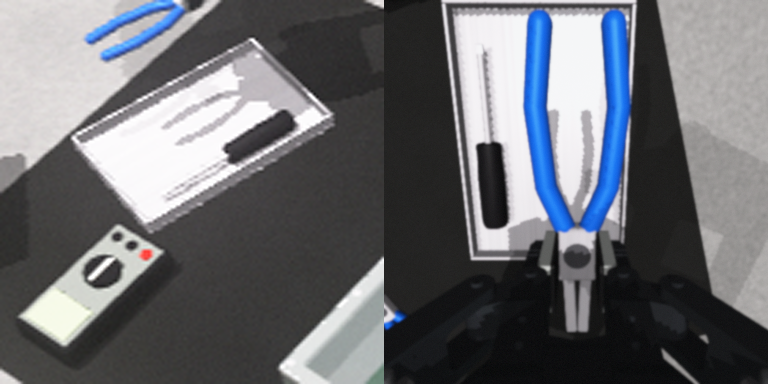

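Pliers are held level and aligned above the free side of the tray. I'll lower them now.

```bash
python3 inch.py '[[[0, 0, 0.015, 0], [0, 0, 0.035, 0], [0, 0, 0.06, 0], [0, 0, 0.085, 0], [0, 0, 0.105, 0], [0, 0, 0.12, 0], [0, 0, 0.13, 0], [0, 0, 0.137, 0], [0, 0, 0.141, 0], [0, 0, 0.141, 0]]]';python3 inch.py '[[[0, 0, 0.002, 0], [0, 0, 0.004, 0], [0, 0, 0.006, 0], [0, 0, 0.006, 0]]]'
```

```text
time: 8.7
tool_pos: [0.4571, -0.4083, 0.0152]
orientation: [[0.96, -0.281, 0.0], [-0.281, -0.96, -0.0], [0.0, 0.0, -1.0]]
ft_force: [-0.0, -0.1, -1.4]
finger_gap: 0.218
grip_force: 46.4
time: 9.1
tool_pos: [0.4569, -0.4081, 0.0092]
orientation: [[0.96, -0.281, -0.0], [-0.281, -0.96, 0.0], [-0.0, -0.0, -1.0]]
ft_force: [-1.5, 0.3, -0.9]
finger_gap: 0.217
grip_force: 46.5
```

```bash
python3 inch.py '[[[0, 0, 0.001, 0], [0, 0, 0.002, 0], [0, 0, 0.002, 0]]]'; python3 inch.py '[[[0, 0, 0.0005, 0], [0, 0, 0.001, 0], [0, 0, 0.001, 0]]]'
```

```text
time: 9.4
tool_pos: [0.457, -0.4082, 0.0072]
orientation: [[0.96, -0.281, 0.0], [-0.281, -0.96, -0.0], [0.0, 0.0, -1.0]]
ft_force: [0.7, 0.6, -1.8]
finger_gap: 0.214
grip_force: 46.5
time: 9.7
tool_pos: [0.457, -0.4083, 0.0071]
orientation: [[0.96, -0.281, 0.0], [-0.281, -0.96, -0.0], [0.0, 0.0, -1.0]]
ft_force: [-2.6, 1.4, 7.7]
finger_gap: 0.214
grip_force: 47.8
```

```bash
python3 inch.py '[[[0, 0, 0, 0], [0, 0, 0, 0], [0, 0, 0, 0], [0, 0, 0, 0]]]' 0.42; python3 inch.py '[[[0, 0, -0.005, 0], [0, 0, -0.015, 0], [0, 0, -0.03, 0], [0, 0, -0.05, 0], [0, 0, -0.075, 0], [0, 0, -0.1, 0], [0, 0, -0.125, 0], [0, 0, -0.15, 0], [0, 0, -0.17, 0], [0, 0, -0.18, 0]]]';python3 inch.py '[[[0, 0, 0, 0], [0, 0, 0, 0]]]' 0.5
python3 - <<'E'
from bench import env
from h import *
s=env.get_state();print(s['time'],s['tool_pos'],s['orientation'])
d=env.get_image('wrist');np.savez("cam_w3.npz",**{k:np.array(d[k]) for k in("intrinsics","R","t","pixels")})
cv2.imwrite("pics/w3.png",d["pixels"][:,:,::-1])
E
```

```text
time: 10.1
tool_pos: [0.457, -0.4082, 0.0062]
orientation: [[0.96, -0.281, -0.0], [-0.281, -0.96, 0.0], [-0.0, -0.0, -1.0]]
ft_force: [0.1, -0.3, 0.1]
finger_gap: 0.419
grip_force: 0.0
time: 11.1
tool_pos: [0.4578, -0.4089, 0.1897]
orientation: [[0.96, -0.281, 0.003], [-0.281, -0.96, -0.003], [0.004, 0.002, -1.0]]
ft_force: [0.3, 0.4, 0.1]
finger_gap: 0.42
grip_force: 0.0
time: 11.3
tool_pos: [0.4567, -0.408, 0.1861]
orientation: [[0.96, -0.281, -0.0], [-0.281, -0.96, 0.0], [-0.0, -0.0, -1.0]]
ft_force: [0.3, 0.2, 0.2]
finger_gap: 0.496
grip_force: 0.0
11.3 [ 0.45673634 -0.40795622  0.18605477] [[ 9.59615548e-01 -2.81314714e-01 -1.78769834e-04]
 [-2.81314686e-01 -9.59615558e-01  1.65140824e-04]
 [-2.18006857e-04 -1.08181123e-04 -9.99999970e-01]]
```

View pics/w3.png

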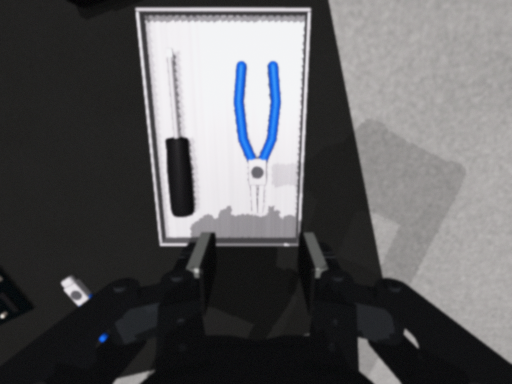

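The pliers lie flat in the tray's free side, with the pivot at (257,172), clear of the screwdriver. On to the bar.

Scaled: -75 degrees / 360 = -0.2083.

```bash
python3 inch.py '[[[-0.003, -0.013, -0.01, -0.0111], [-0.008, -0.035, -0.02, -0.0306], [-0.015, -0.065, -0.03, -0.0528], [-0.024, -0.102, -0.04, -0.075], [-0.033, -0.14, -0.05, -0.0972], [-0.042, -0.179, -0.054, -0.1194], [-0.051, -0.218, -0.054, -0.1417], [-0.06, -0.256, -0.054, -0.1639], [-0.069, -0.295, -0.054, -0.1861], [-0.077, -0.33, -0.054, -0.2083]]]'
python3 - <<'E'
from bench import env
import numpy as np
s=env.get_state();R=np.array(s['orientation']);print(s['time'],s['tool_pos'],np.degrees(np.arctan2(R[1,0],R[0,0])))
# commanded: yaw -16.34+75
y=np.radians(-16.34+75);X=np.array([np.cos(y),np.sin(y)]);Y=np.array([np.sin(y),-np.cos(y)])
R0=np.array([[.9596,-.2813],[-.2813,-.9596]]);cmd=np.array([.4567,-.408])+R0@[-.077,-.33]
d=np.array([.4825,.0594])-cmd;print(cmd,d@X,d@Y)
E
```

```text
time: 12.35
tool_pos: [0.4751, -0.068, 0.2392]
orientation: [[0.515, 0.857, -0.002], [0.857, -0.515, 0.0], [-0.001, -0.002, -1.0]]
ft_force: [0.9, -0.1, -0.1]
finger_gap: 0.5
grip_force: 0.0
12.35 [ 0.47514072 -0.06801928  0.23918693] 58.99690579144689
[ 0.4756398 -0.0696719] 0.11380788078270482 -0.0612730282049095
```

Scaled: -30.1 degrees / 360 = -0.0836.

```bash
python3 inch.py '[[[0.025, -0.014, 0, -0.0194], [0.05, -0.027, 0, -0.0389], [0.075, -0.041, 0, -0.0556], [0.095, -0.052, 0, -0.0722], [0.108, -0.058, 0, -0.0833], [0.1138, -0.0613, 0, -0.0836], [0.1138, -0.0613, 0, -0.0836], [0.1138, -0.0613, 0, -0.0836], [0.1138, -0.0613, 0, -0.0836]]]'
python3 - <<'E'
from bench import env
from h import *
s=env.get_state();R=np.array(s['orientation']);print(s['time'],s['tool_pos'],np.degrees(np.arctan2(R[1,0],R[0,0])))
d=env.get_image('wrist');np.savez("cam_w4.npz",**{k:np.array(d[k]) for k in("intrinsics","R","t","pixels")})
cv2.imwrite("pics/w4.png",cv2.resize(d["pixels"][:,:,::-1],(800,600),interpolation=cv2.INTER_CUBIC))
E
```

```text
time: 13.25
tool_pos: [0.4827, 0.0585, 0.2401]
orientation: [[0.023, 1.0, -0.0], [1.0, -0.023, -0.0], [-0.0, -0.0, -1.0]]
ft_force: [0.1, -0.3, 0.2]
finger_gap: 0.5
grip_force: 0.0
13.25 [0.48266347 0.05846108 0.24008838] 88.65701011032743
```

View pics/w4.png

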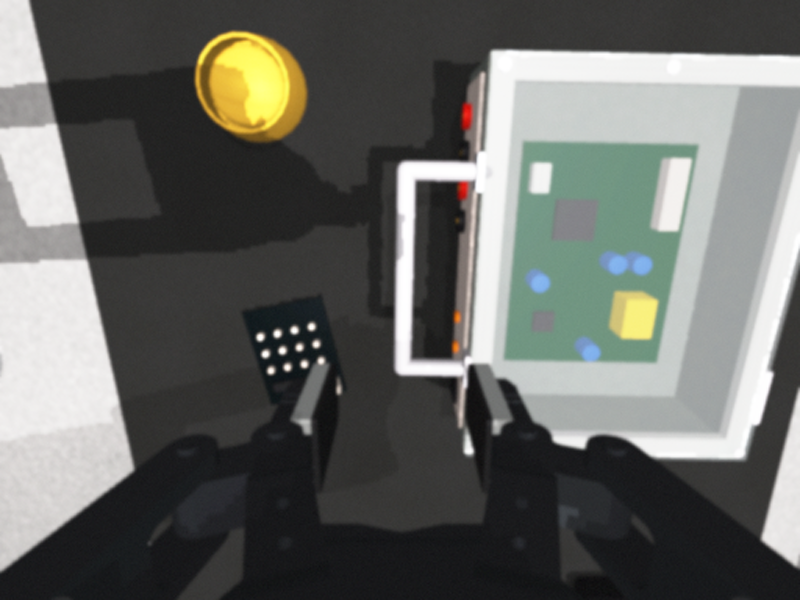

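The wrist view shows the bar centreline from (406,168) to (403,368).

```bash
python3 - <<'E'
from h import *
T=load('cam_top0.npz');S=load('cam_scene0.npz');W=load('cam_w4.npz')
k=1.5625
w=lambda x,y:((x+.5)/k-.5,(y+.5)/k-.5)
q=lambda x,y,o:((x+.5)/4-.5+o[0],(y+.5)/4-.5+o[1])
for n,a,b,c in(('L',(406,168),(135,402),(300,125)),('R',(403,368),(333,402),(130,32))):
    print(n,tri((W,w(*a)),(T,q(*b,(190,110))),(S,q(*c,(240,165)))),tri((W,w(*a)),(T,q(*b,(190,110)))),atz(W,w(*a),.089),atz(T,q(*b,(190,110)),.089))
E
```

```text
L (array([0.48543831, 0.1253412 , 0.08701681]), [np.float64(0.001927604252201565), np.float64(0.001865294355261475), np.float64(8.138290681721054e-05)]) (array([0.48574649, 0.12551253, 0.078942  ]), [np.float64(0.0018447513069902392), np.float64(0.0018447513069901492)]) [0.48728661 0.12490471 0.089     ] [0.48351765 0.12569388 0.089     ]
R (array([ 0.48189308, -0.00694504,  0.08744737]), [np.float64(0.0016608106444352434), np.float64(0.000870792145999592), np.float64(0.001458158026436748)]) (array([ 0.48182397, -0.00706257,  0.09013081]), [np.float64(0.0009650474243114702), np.float64(0.0009650474243116763)]) [ 0.48276834 -0.00777192  0.089     ] [ 0.48093325 -0.0069587   0.089     ]
```

```bash
python3 inch.py '[[[0, 0.001, 0.02, 0], [0, 0.001, 0.045, 0], [0, 0.001, 0.07, 0], [0, 0.001, 0.095, 0], [0, 0.001, 0.12, 0], [0, 0.001, 0.14, 0], [0, 0.001, 0.155, 0], [0, 0.001, 0.165, 0], [0, 0.001, 0.172, 0], [0, 0.001, 0.172, 0]]]'; python3 inch.py '[[[0, 0, 0, 0], [0, 0, 0, 0], [0, 0, 0, 0], [0, 0, 0, 0], [0, 0, 0, 0], [0, 0, 0, 0], [0, 0, 0, 0]]]' 0 50
```

```text
time: 14.3
tool_pos: [0.4835, 0.0589, 0.0678]
orientation: [[0.022, 1.0, -0.001], [1.0, -0.022, -0.0], [-0.0, -0.001, -1.0]]
ft_force: [0.4, -0.3, 0.1]
finger_gap: 0.501
grip_force: 0.0
time: 15.0
tool_pos: [0.4842, 0.0593, 0.069]
orientation: [[0.022, 1.0, 0.001], [1.0, -0.022, 0.0], [0.0, 0.001, -1.0]]
ft_force: [-1.5, -0.2, 6.1]
finger_gap: 0.111
grip_force: 48.7
```

```bash
python3 inch.py '[[[0, 0.0004, -0.0109, 0], [0, 0.0013, -0.0218, 0], [0, 0.0027, -0.0326, 0], [0, 0.0045, -0.0433, 0], [0, 0.0068, -0.054, 0], [0, 0.0096, -0.0646, 0], [0, 0.0128, -0.075, 0], [0, 0.0164, -0.0853, 0], [0, 0.0206, -0.0954, 0], [0, 0.0251, -0.1053, 0]]]'; python3 inch.py '[[[0, 0, 0, 0], [0, 0, 0, 0]]]'
```

```text
time: 16.0
tool_pos: [0.5081, 0.0583, 0.174]
orientation: [[0.022, 1.0, -0.002], [1.0, -0.022, -0.001], [-0.001, -0.002, -1.0]]
ft_force: [-3.5, -3.7, -1.6]
finger_gap: 0.113
grip_force: 48.7
time: 16.2
tool_pos: [0.508, 0.0583, 0.174]
orientation: [[0.022, 1.0, -0.002], [1.0, -0.022, -0.001], [-0.001, -0.002, -1.0]]
ft_force: [-5.6, -4.0, -1.4]
finger_gap: 0.105
grip_force: 48.9
```

```bash
python3 inch.py '[[[0, 0.005, -0.0097, 0], [0, 0.0104, -0.0192, 0], [0, 0.0162, -0.0284, 0], [0, 0.0224, -0.0374, 0], [0, 0.029, -0.0461, 0], [0, 0.036, -0.0545, 0], [0, 0.0433, -0.0625, 0], [0, 0.051, -0.0703, 0], [0, 0.0589, -0.0777, 0], [0, 0.0673, -0.0848, 0]]]'; python3 inch.py '[[[0, 0.0086, -0.0067, 0], [0, 0.0175, -0.013, 0], [0, 0.0266, -0.0189, 0], [0, 0.0361, -0.0244, 0], [0, 0.0361, -0.0244, 0], [0, 0.0361, -0.0244, 0], [0, 0.0361, -0.0244, 0]]]'
python3 - <<'E'
from bench import env
from h import *
s=env.get_state();p=np.array(s['tool_pos']);print(s['time'],p,s['torque'])
d=p-[.4842,.0593,.069]
print([ (np.degrees(t)) for t in [least_squares(lambda v:[.25*(1-np.cos(v[0]))+.004*np.sin(v[0])-d[0],.25*np.sin(v[0])+.004*(np.cos(v[0])-1)-d[2]],[1]).x[0]]],d)
a=[]
for n in('scene','top'):
    q=env.get_image(n);np.savez(f"cam_{n}5.npz",**{k:np.array(q[k]) for k in("intrinsics","R","t","pixels")});im=q['pixels']
    a.append(cv2.resize(im[90:290,170:330] if n=='scene' else im[100:300,160:320],None,fx=2.5,fy=2.5,interpolation=cv2.INTER_CUBIC))
cv2.imwrite("pics/p5.png",np.hstack(a)[:,:,::-1])
E
```

```text
time: 17.2
tool_pos: [0.5733, 0.0557, 0.2603]
orientation: [[0.021, 1.0, -0.007], [1.0, -0.022, -0.003], [-0.003, -0.007, -1.0]]
ft_force: [-18.5, -10.4, 19.2]
finger_gap: 0.106
grip_force: 49.9
time: 17.9
tool_pos: [0.6119, 0.0542, 0.2862]
orientation: [[0.022, 1.0, 0.0], [1.0, -0.022, -0.004], [-0.004, 0.0, -1.0]]
ft_force: [-13.0, -11.2, 16.3]
finger_gap: 0.106
grip_force: 51.9
17.9 [0.61190774 0.05418287 0.28618354] [-1.86512908  1.98987605 -0.20214241]
[np.float64(60.145166194373566)] [ 0.12770774 -0.00511713  0.21718354]
```

View pics/p5.png

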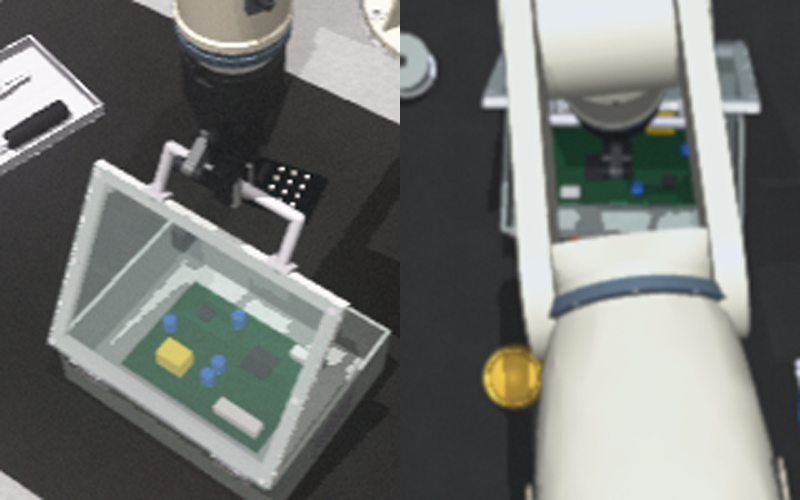

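The lid is open near 60° with the gripper on the bar. In the scene crop the bar corners are at (171,147) and (299,219). I'll check the angle from the image.

```bash
python3 - <<'E'
from h import *
S=load('cam_scene5.npz');S0=load('cam_scene0.npz')
H=np.array([.734,.0535,.085]);ex=np.array([.9998,-.022,0]);ey=np.array([.022,.9998,0]);ez=np.array([0,0,1.])
def fit(c,px,r,h):
    def f(v):
        X=H+ex*(-r*np.cos(v[0])+h*np.sin(v[0]))+ez*(r*np.sin(v[0])+h*np.cos(v[0]))+ey*v[1]
        q=c['intrinsics']@(c['R']@X+c['t']);return q[:2]/q[2]-px
    s=least_squares(f,[.9,0]);return np.degrees(s.x[0]),s.x[1],s.cost
g=lambda x,y:np.array([(x+.5)/2.5-.5+170,(y+.5)/2.5-.5+90])
q=lambda x,y:np.array([(x+.5)/4-.5+240,(y+.5)/4-.5+165])
for p in((171,147),(299,219)):print('open',fit(S,g(*p),.25,.004))
for p in((130,32),(300,125)):print('shut',fit(S0,q(*p),.25,.004))
for p in((100,162),(347,304)):print('corner',fit(S,g(*p),.204,.013))
E
python3 inch.py '[[[0, 0, 0, 0], [0, 0, 0, 0], [0, 0, 0, 0], [0, 0, 0, 0], [0, 0, 0, 0]]]'
```

```text
open (np.float64(59.44837751088695), np.float64(-0.0676818629513238), np.float64(0.0))
open (np.float64(60.583174542341574), np.float64(0.06375331224888423), np.float64(2.0194839173657902e-27))
shut (np.float64(64.28071151474279), np.float64(0.03188848421416043), np.float64(2.0194839173657902e-27))
shut (np.float64(64.41309405620066), np.float64(0.13098503593013325), np.float64(4.0389678347315804e-28))
corner (np.float64(57.0456704932991), np.float64(-0.1309966794285979), np.float64(0.0))
corner (np.float64(58.62287470843678), np.float64(0.1270930275844915), np.float64(4.203967748716035e-22))
time: 18.5
tool_pos: [0.6119, 0.0542, 0.2862]
orientation: [[0.022, 1.0, 0.0], [1.0, -0.022, -0.004], [-0.004, 0.0, -1.0]]
ft_force: [-11.6, -12.4, 16.8]
finger_gap: 0.104
grip_force: 51.8
```

```bash
python3 inch.py '[[[-0.0005, -0.0005, -0.0009, 0], [-0.001, -0.001, -0.0017, 0], [-0.001, -0.001, -0.0017, 0], [-0.001, -0.001, -0.0017, 0], [-0.001, -0.001, -0.0017, 0]]]'
```

```text
time: 19.0
tool_pos: [0.6115, 0.0542, 0.2861]
orientation: [[0.022, 1.0, 0.0], [1.0, -0.022, -0.002], [-0.002, 0.001, -1.0]]
ft_force: [-3.6, -7.1, 2.9]
finger_gap: 0.105
grip_force: 50.4
```

```bash
python3 inch.py '[[[0, 0, 0, 0], [0, 0, 0, 0], [0, 0, 0, 0]]]'; python3 -c "
from bench import env
print(env.hand_in())"
```

```text
time: 19.3
tool_pos: [0.6115, 0.0542, 0.2861]
orientation: [[0.022, 1.0, 0.0], [1.0, -0.022, -0.002], [-0.002, 0.001, -1.0]]
ft_force: [-4.8, -8.0, 2.9]
finger_gap: 0.107
grip_force: 50.4
the job is handed in; nothing more can be done
None
```

I handed the job in at 19.3 s: the pliers lie flat in the tray beside the screwdriver, and the gripper is still holding the lid open at about 60°, by arm position and a camera check; the hand-in returned no verdict.

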